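# Load the insulation test adapter and hold its key switch at test

### The job

Run the insulation test on the white plug housing that lies on the bench: set it fully home in the black pocket of the test adapter, its narrow nose towards the key switch, and swing the steel strap shut over it until its fork is home against the stud. Then take the red key out of the key stand, work it right down into the key switch past the sticky pins, rocking it a little if it jams, and turn it a quarter turn clockwise to the green mark; do not turn the switch before the strap is shut, and leave the blue key, the black tape roll and the steel bracket where they are. The switch springs back when let go, so finish with the gripper still holding the key turned.

Things in the scene. Friction and masses are not known exactly. Their poses are not given: they have to be found in the camera images.
- plug_housing_mid (a point): Centre (half-way up, 10.5 mm) of the loose white plastic plug housing, 30 x 60 mm, 21 mm high without its low top rib (25 mm with it); lies flat, 12 to 18 g. Its y axis runs along the 60 mm length; the narrower nose is about the last 15 mm at its -y end, which starts pointing roughly to the robot's right. Grasp it across the 30 mm (x).
- plug_housing_nose (a point): Middle of the nose's end face on the plug housing: 30 mm from the centre along its -y, half-way up.
- pocket (a point): Floor centre of the black nest's rectangular pocket on the white-topped adapter (fixed case 150 x 280 x 45 mm). Axes: x away from the robot, y to the left, towards the strap's pivot; the key switch lies to -y. Pocket 32.5 (x) x 62.5 mm (y), 9 mm deep, rim chamfered 1.5 mm, nest rim 74 x 82 mm. Floor 50 mm above the bench. The housing then stands 12 mm proud.
- strap (a joint): Steel strap that swings level over the pocket, rad: 0 = shut, fork round the stud, at its stop; up to 1.95 open; starts at 1.2 to 1.65, open towards the robot. Seen from above, closing turns it counter-clockwise. Stays where it is left; about 0.5 to 1 N at the knob moves it. It passes 7 mm over a seated housing (rib and foot aside).
- strap_knob (a point): Middle of the red upright round knob at the strap's free end: 17 mm thick, grip part 20 mm high, its top 16 mm above this point; about 134 mm from the pivot axis. 100 mm above the bench.
- strap_pivot (a point): The strap's vertical pivot axis, on the adapter at the middle of the strap's 5 mm thickness. Axes as for pocket. Post and stud (23 mm thick at most, tops 88 mm above the bench) stand 56 mm left and 54 mm right of the pocket's centre.
- red_key_head (a point): Centre of the red plastic head of the loose 50 g test key, upright in the key stand: head 34 mm wide (key's x), 10 mm thick (y), 34 mm high. Grasp it across the 10 mm. The key is the same both ways round. It may be in either slot of the stand; the stand is a 124 x 44 mm aluminium block, 42 mm high, slots 60 mm apart.
- red_key_shoulder (a point): Underside centre of the red key's steel collar (16 mm across, 4 mm high, right below the head; 21 mm under the head's centre). It rests on the stand, later on the key switch. Below it: a 5 mm round neck 5 mm long, then a blade 13 mm wide (x), 5 mm thick, tapered to a round tip 35.5 mm below the collar.
- blue_key_head (a point): Centre of the blue plastic head of a second key of the same shape in the stand's other slot, 60 mm away. Leave it.
- barrel (a joint): Barrel of the key switch, rad: 0 at rest, turns clockwise from above to a stop at 1.57 (green mark). A spring turns it back (0.03 N m at rest, 0.1 N m at the stop). It lags the key by up to 0.15 rad (play). The key can turn only when fully in: the bezel's slot blocks the blade, and traps it once turned.
- keyhole (a point): Centre of the key slot's mouth, 53 mm above the bench, on the switch's upright axis. x runs along the slot (at rest 45 degrees left of pocket's x) and turns with the barrel. Slot 15 x 7 mm, chamfered 1 mm, barrel slot under it 15 x 6.6 mm. Bezel 47 mm wide, 1 mm higher. Two gummed-up sprung pins at the slot's ends, 13 and 20 mm down, give way slowly: about 12 N of push at 5 mm/s, 20 N at 15 mm/s.
- black_tape: Roll of black tape, 68 mm wide, 19 mm high, lying at the left. Origin under its centre. Leave it.
- bracket: Steel angle bracket, 34 x 73 x 30 mm, behind the key stand. Origin under its centre. Leave it.
There are look-alikes about, which are no part of the job. What is shaped like the part that bears plug_housing_mid but orange or turquoise is not meant.

How it is judged:
On the way, in this order (a step that is already met when the one before it is completed fails the run):
1. the plug housing lies fully home in the pocket, nose towards the key switch (horizontal distance between plug_housing_mid and pocket below 0.004 m and z of plug_housing_mid in the frame of pocket below 0.0135 m and y of plug_housing_nose in the frame of pocket below -0.02 m), for 0.2 s.
2. the strap is shut (value of joint strap below 0.07 rad), for 0.2 s.
3. the red key is right down in the key switch (z of red_key_shoulder in the frame of keyhole below 0.003 m and horizontal distance between red_key_shoulder and keyhole below 0.004 m and value of joint barrel below 0.6 rad), for 0.2 s.
4. the key is turned a quarter turn clockwise (value of joint barrel above 1.22 rad and value of joint strap below 0.07 rad and z of red_key_shoulder in the frame of keyhole below 0.003 m and horizontal distance between red_key_shoulder and keyhole below 0.004 m), for 0.2 s.
At the end, for the whole second after the job is handed in: Switch turned at least 1.22 rad and held by the fingers on the red key; key right down (3 mm; 4 mm off axis); plug housing home in the pocket (4 mm sideways, 3 mm high), nose to the key switch; strap shut (0.07 rad); blue key, tape roll and bracket within 20 mm of their places (all of step 1 and all of step 4 and contact force between the fingers and red_key above 1 N and distance of each of blue_key_head, black_tape, bracket from where it was at the start of the episode below 0.02 m); the arm keeps its last pose, push and grip.
It fails at once if the switch is turned while the strap is open (value of joint barrel above 0.6 rad and value of joint strap above 0.12 rad).
It fails at once if the blue key, the tape roll or the bracket is disturbed (distance of any of blue_key_head, black_tape, bracket from where it was at the start of the episode above 0.03 m).
It also fails if it takes over 72 s, if anything falls off the work surface, if the arm or the gripper's body presses on something with over 40 N, if the wrist force passes 120 N, or if a joint passes its speed limit or range.

### The arm

A 7-joint arm with a two-finger parallel gripper is mounted at the origin on a cart in front of the work surface, level with it; the furniture and walls round the work are solid. World frame = base frame: x ahead of the robot, y to its left, z up, the work surface at z = 0. Lengths are in m, angles in rad, forces in N, time in s.
With the tool pointing down it reaches from about 0.4 to 0.85 m from the base axis. Payload 10.4 kg.
Tool frame: the origin (TCP) lies at the very end of the fingers, on their centre line; the grasp point (between the pads) lies behind it (arm.grasp_offset is the z of the grasp point in the tool frame, in m); z points along the fingers, y is the line along which they close (so a half turn about z gives the same grasp; the last joint's range is limited). The gripper opens to 85 mm and grips with 20 to 120 N. Pads are 22 mm wide; open, the fingers measure 114 mm over their backs; the gripper's body (76 mm by 85 mm) begins 54 mm behind the grasp point. The pads swing forward as they close: fully open they stand 13 mm farther back than shut.
Start: joints at [1.192, 0.332, -0.065, 1.46, 0.022, 1.35, -0.088], TCP at [0.218, -0.586, 0.231] pointing down, gripper open.
Joint ranges: [-2.6, 2.6], [-0.5, 2.12], [-1.47, 1.34], [0.16, 2.42], [-1.27, 4.41], [0.06, 2.06], [-2.6, 2.6]. Speed limits (rad/s): [2.22, 2.22, 2.79, 2.79, 3.14, 3.14, 3.14].

### API

Orientations are given as a unit quaternion [w, x, y, z].
In Python, from bench import arm, kin, status, imaging gives the robot as it stands. Calls block until the motion is done:
- arm.move_ptp(position, orientation): joint-space move of the TCP to a pose.
- arm.move_l(position, vel=0.15, attitude=None): straight line of the TCP; attitude=None keeps the orientation; vel is the mean speed in m/s.
- arm.movej(angles): joint-space move.
- arm.ungrasp() and arm.grasp(): open the fingers fully, or close them until they stop; the grip force is fixed at half the most.
- arm.sleep(seconds).
- kin.ik(position, orientation): joint angles nearest the present ones, or None.
- status.read_state(): the state.
- imaging.capture(name): name is "side" or "top" or "wrist"; returns a dict with "color" (420x560x3 uint8, red, green, blue), "range_z" (420x560 float32, m along the optical axis (not along the pixel's ray), 0 where there is no reading), "fx", "fy", "cx", "cy" (pixels), "rvec" (rotation vector, rad) and "tvec" (3), from world to camera coordinates, as OpenCV has them; the wrist camera has in their place "hand_eye" (4x4, takes a point from camera to tool coordinates, whose origin is the TCP and whose axes are the flange's). Camera axes: x right, y down, z forward; pixel columns grow to the right and rows downward; lengths in m; the calibration is good to about 2 mm. A picture is of the moment at which its call begins: read the wrist's pose just before it.
A pose or a line that the arm cannot do raises arm.IKError and nothing moves.
- arm.finish_job(): hands the job in; it is judged then, once.
The state is a dict: "time": time; "q": joint angles; "qvel": joint speeds; "joint_torque": joint torques, N m; "tcp_pos": TCP position; "tool_rot": TCP orientation; "contact_force": force on the tool from outside, world axes, zero at the start; "moment": the same for the moment, N m; "grip_width": finger opening in m; "grasp_force": force on a finger pad.
Only numpy, scipy, OpenCV 4.12 (cv2) and the standard library are available. Lean on these libraries where they do the work, as an engineer would, in place of code of your own. Each camera call takes 0.05 s, during which the arm holds its last target. There are 200 camera calls.

## Working session

There is one attempt and no reset: what is moved stays moved. The work goes in short steps, each a Python script; the robot and the scene stay as the last script left them, time stands still between calls to the robot, and variables do not carry over. Pictures are saved under pics/ and viewed, at most 12 in all, crops included, and the job is handed in when it is done.

```bash
ls; mkdir -p pics; cat > h.py <<'E'
import numpy as np, cv2
from bench import arm, kin, status, imaging
def cap(n):
    s=status.read_state(); c=imaging.capture(n)
    if n=="wrist":
        from scipy.spatial.transform import Rotation as R
        T=np.eye(4); q=s["tool_rot"]; T[:3,:3]=R.from_quat([q[1],q[2],q[3],q[0]]).as_matrix(); T[:3,3]=s["tcp_pos"]
        c["M"]=T@np.array(c["hand_eye"])
    else:
        Rm=cv2.Rodrigues(np.array(c["rvec"],float))[0]; T=np.eye(4); T[:3,:3]=Rm.T; T[:3,3]=-Rm.T@np.array(c["tvec"]).ravel(); c["M"]=T
    return c
def save(c,f,box=None,k=1):
    im=c["color"][:,:,::-1]
    if box: im=im[box[1]:box[3],box[0]:box[2]]
    cv2.imwrite("pics/"+f,cv2.resize(im,None,fx=k,fy=k,interpolation=cv2.INTER_CUBIC))
def cloud(c):
    z=c["range_z"].astype(float); v,u=np.indices(z.shape)
    P=np.stack([(u-c["cx"])/c["fx"]*z,(v-c["cy"])/c["fy"]*z,z],-1)
    W=P@c["M"][:3,:3].T+c["M"][:3,3]; W[z==0]=np.nan; return W
def onz(c,u,v,z):
    d=c["M"][:3,:3]@np.array([(u-c["cx"])/c["fx"],(v-c["cy"])/c["fy"],1]); o=c["M"][:3,3]
    return o+d*(z-o[2])/d[2]
def down(yaw):  # tool z down; tool y axis at world angle yaw+90 => tool x at yaw
    # R=Rz(yaw)*Rx(pi)  : x->(cos,sin), y->(sin,-cos)
    return [0,np.cos(yaw/2),np.sin(yaw/2),0]
E
python3 - <<'E'
from h import *
import pickle
for n in("top","side"):
    c=cap(n); pickle.dump(c,open(n+".pkl","wb")); save(c,n+".png",k=1.4); print(n,c["M"].round(3).tolist(),c["fx"],c["cx"],c["cy"])
s=status.read_state(); print(s); print(arm.grasp_offset)
E
```

```text
pics
top [[-0.003, -0.992, 0.129, 0.305], [-1.0, 0.004, 0.006, 0.044], [-0.007, -0.129, -0.992, 1.513], [0.0, 0.0, 0.0, 1.0]] 510.11010448272066 273.1671690225143 210.22066560301099
side [[-0.996, -0.063, 0.065, 0.436], [-0.09, 0.622, -0.778, 1.076], [0.008, -0.78, -0.625, 0.927], [0.0, 0.0, 0.0, 1.0]] 476.894905135474 280.6260328793233 208.41914944716075
{'time': 0.1, 'q': array([ 1.19240071,  0.33281947, -0.06474486,  1.46086222,  0.02158513,
        1.34989841, -0.08852574]), 'qvel': array([-0.00091502, -0.00265662,  0.00097255, -0.00267375, -0.00070838,
        0.0002605 , -0.00036065]), 'joint_torque': array([ 1.36252540e-03, -6.26746917e+01,  4.92400874e-02, -3.92429888e+01,
        1.63028331e-02,  7.04646256e-03, -5.80252117e-05]), 'tcp_pos': array([ 0.21761863, -0.58552759,  0.23058653]), 'tool_rot': array([-6.33368576e-04,  9.84214773e-01,  1.76977015e-01, -1.28760294e-04]), 'contact_force': array([ 0.11261762, -0.42714535, -0.34393916]), 'moment': array([ 0.03193284, -0.06571596, -0.02827559]), 'grasp_force': 0.0, 'grip_width': 0.08558435093438442}
-0.0187
```

```bash
ls pics
```

```text
side.png
top.png
```

View pics/top.png

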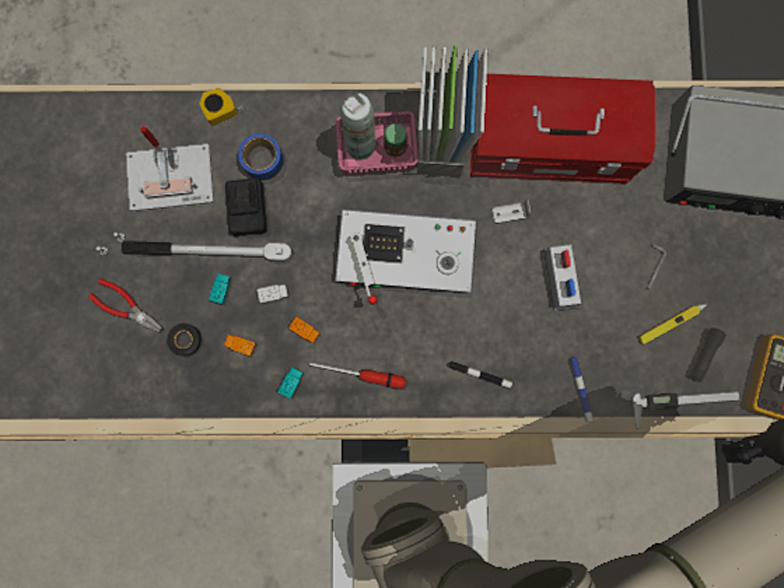

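View pics/side.png

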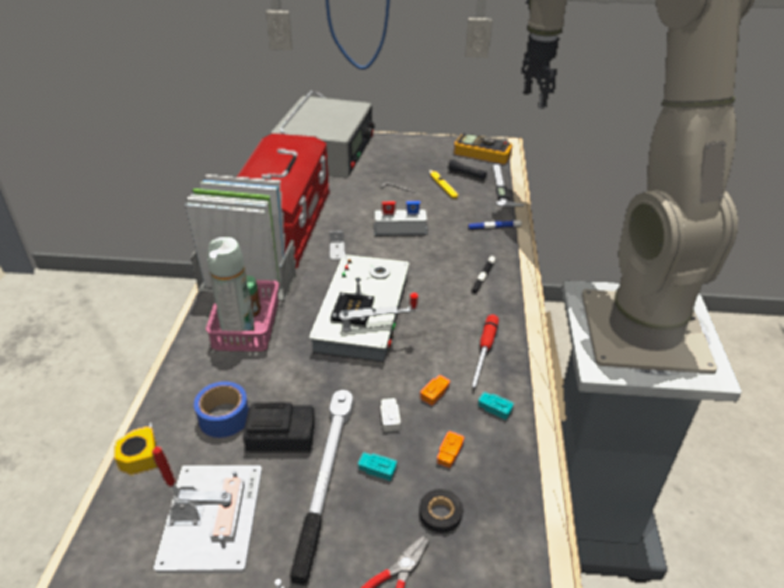

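The top view shows the white housing at (272,293). Its look-alikes are orange at (240,345) and (304,329), and turquoise at (220,289) and (290,382). The adapter is at about (405,252), the strap knob at (373,299) and the key switch at (448,263). The red key is at (566,258) and the blue one at (571,286); the red screwdriver handle at (383,379) could also pass for it. I choose the only white housing and the red upright head in the stand. Next come wrist close-ups.

```bash
cat > a.py <<'E'
from h import *
import pickle
c=pickle.load(open("top.pkl","rb"))
def p(u,v,z): return onz(c,u/1.4,v/1.4,z)
H=p(272,293,.02);A=p(385,250,.06);K=p(448,263,.054);S=p(568,270,.07);N=p(373,299,.11)
for n,q in zip("HAKSN",(H,A,K,S,N)): print(n,q.round(3))
from scipy.spatial.transform import Rotation as R
w=imaging.capture("wrist"); print(np.array(w["hand_eye"]).round(3).tolist(),w["fx"],w["cx"],w["cy"])
ims={}
he=np.array(w["hand_eye"])
# aim: shift the TCP so optical axis hits target
def look(T,z,yaw,name):
    q=down(yaw); Rm=R.from_quat([q[1],q[2],q[3],q[0]]).as_matrix()
    o=Rm@he[:3,3]; d=Rm@he[:3,2]; h=z+o[2]-T[2]; off=o+d*(h/-d[2])
    pos=[T[0]-off[0],T[1]-off[1],z]
    if kin.ik(pos,q) is None: print("noik",name,pos); return
    arm.move_ptp(pos,q); arm.sleep(.3); cc=cap("wrist"); pickle.dump(cc,open(name+".pkl","wb")); save(cc,name+".png",k=1.4)
    print(name,pos,status.read_state()["time"])
look(S,.30,0,"stand"); look((A+K)/2,.36,0,"adapter"); look(H,.25,0,"house")
E
python3 a.py
```

```text
H [0.503 0.286 0.02 ]
A [0.586 0.047 0.06 ]
K [ 0.56  -0.083  0.054]
S [ 0.541 -0.326  0.07 ]
N [0.478 0.071 0.11 ]
[[0.001, -0.953, -0.303, 0.079], [1.0, 0.001, -0.0, 0.0], [0.0, -0.303, 0.953, -0.143], [0.0, 0.0, 0.0, 1.0]] 363.0071636550363 285.42172158020446 210.0546523605179
stand [np.float64(0.5812650198699428), np.float64(-0.3262094809121353), 0.3] 2.1583
adapter [np.float64(0.636100742059827), np.float64(-0.01771119676378296), 0.36] 3.725
house [np.float64(0.5427937460902656), np.float64(0.28630253440265446), 0.25] 5.35
```

```bash
python3 - <<'E'
import cv2,numpy as np
# composite: adapter full, separately crops of stand & house, pixel-enlarged
a=cv2.imread("pics/stand.png");b=cv2.imread("pics/house.png")
print(a.shape)
cv2.imwrite("pics/comp.png",np.vstack([a[100:400,:],b[100:400,:]]))
E
```

```text
(588, 784, 3)
```

View pics/comp.png

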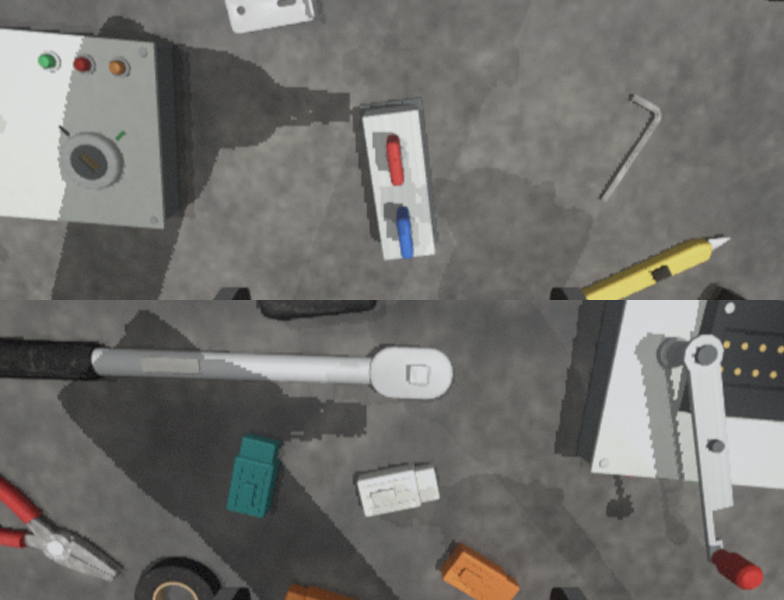

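View pics/adapter.png

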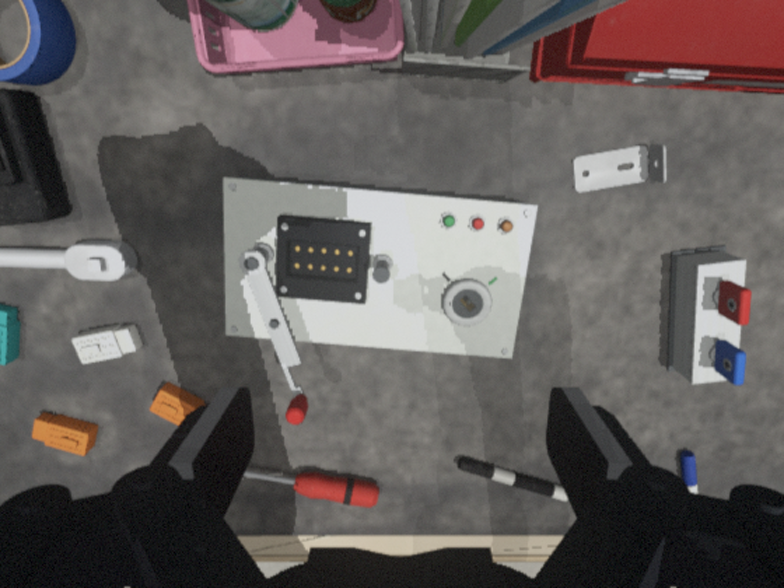

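The wrist views show the white housing at about (398,490) in the lower panel with its nose to the right, and the red key at (396,160) in the upper panel. The adapter view shows the nest at (323,260), the strap pivot at (254,258), the knob at (297,408) and the switch at (467,302). I'll take close looks at two opposite yaws so that any hand-eye bias shows up.

```bash
sed -i '/^look(S/d' a.py; cat > b.py <<'E'
from a import *
M=np.array([.575,-.01,.055])
Hc=np.array([.503,.286,.02]); Sc=np.array([.541,-.326,.09])
for yaw in (np.pi,np.pi*.75,np.pi/2,-np.pi/2,-np.pi):
    print(yaw, kin.ik([M[0]-.04*np.cos(yaw),M[1],.22],down(yaw)) is not None)
look(Hc,.17,0,"h0"); 
look(M,.22,0,"m0"); look(M,.22,np.pi/2,"m90") ; look(M,.22,-np.pi/2,"m-90"); look(Sc,.24,0,"s0")
print(status.read_state()["q"])
E
python3 b.py; python3 - <<'E'
import cv2,numpy as np
c=[cv2.resize(cv2.imread(f"pics/{n}.png"),(400,300)) for n in("h0","m0","m90","s0")]
cv2.imwrite("pics/comp2.png",np.vstack([np.hstack(c[:2]),np.hstack(c[2:])]))
E
```

```text
H [0.503 0.286 0.02 ]
A [0.586 0.047 0.06 ]
K [ 0.56  -0.083  0.054]
S [ 0.541 -0.326  0.07 ]
N [0.478 0.071 0.11 ]
[[0.001, -0.953, -0.303, 0.079], [1.0, 0.001, -0.001, -0.0], [0.001, -0.303, 0.953, -0.143], [0.0, 0.0, 0.0, 1.0]] 363.0071636550363 285.42172158020446 210.0546523605179
3.141592653589793 True
2.356194490192345 True
1.5707963267948966 True
-1.5707963267948966 False
-3.141592653589793 True
h0 [np.float64(0.5175683667630263), np.float64(0.2857074155952645), 0.17] 6.1833
m0 [np.float64(0.5943339303408312), np.float64(-0.010302462797532495), 0.22] 7.7167
m90 [np.float64(0.5753024627975325), np.float64(0.009333930340831223), 0.22] 9.4
noik m-90 [np.float64(0.5746975372024674), np.float64(-0.029333930340831225), 0.22]
s0 [np.float64(0.5555683667630263), np.float64(-0.32629258440473546), 0.24] 11.025
[ 0.72080606  0.39378646 -0.35287622  1.37748456  0.135032    1.39392563
 -1.20068006]
```

View pics/comp2.png

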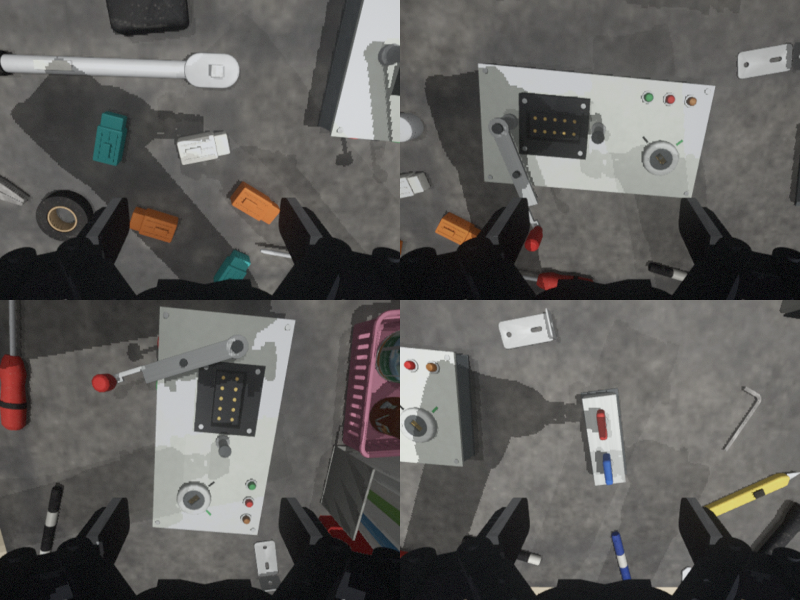

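The crops confirm it: the white housing is at (203,147), upper left, with its nose to the right. Nest, switch, strap and stand are all clearly in view. Next I extract the positions numerically.

```bash
cat > m.py <<'E'
from h import *
import pickle
L=lambda n:pickle.load(open(n+".pkl","rb"))
def pts(c,zlo,zhi,ctr,r,f=None):
    W=cloud(c); I=c["color"].astype(int)
    m=(W[...,2]>zlo)&(W[...,2]<zhi)&(np.hypot(W[...,0]-ctr[0],W[...,1]-ctr[1])<r)
    if f is not None: m&=f(I)
    return W[m]
def rect(P):
    (x,y),(w,h),a=cv2.minAreaRect((P[:,:2]*1000).astype(np.float32)); return "rect c=(%.1f %.1f) wh=(%.1f %.1f) a=%.1f zmed=%.1f n=%d"%(x,y,w,h,a,np.median(P[:,2])*1e3,len(P))
red=lambda I:(I[...,0]>90)&(I[...,0]>2*I[...,1])&(I[...,0]>2*I[...,2])
blue=lambda I:(I[...,2]>90)&(I[...,2]>1.5*I[...,0])
white=lambda I:(I.min(-1)>110)&(np.ptp(I,axis=-1)<30)
dark=lambda I:I.max(-1)<70
if __name__=="__main__":
    for n in("h0","house","adapter"): print(n,"housing",rect(pts(L(n),.014,.032,(.503,.286),.05,white)))
    for n in("m0","m90","adapter"):
        c=L(n)
        print(n,"nest",rect(pts(c,.055,.064,(.586,.047),.06,dark)))
        print("  case",rect(pts(c,.040,.049,(.575,-.02),.17,white)))
        print("  knob",rect(pts(c,.108,.122,(.478,.071),.04,red)))
        print("  bezel",rect(pts(c,.050,.060,(.56,-.083),.035)))
    for n in("s0","stand","adapter"):
        c=L(n); print(n,"red",rect(pts(c,.07,.09,(.55,-.326),.07,red)),"\n blue",rect(pts(c,.07,.09,(.53,-.326),.07,blue)),"\n stand",rect(pts(c,.036,.048,(.541,-.326),.09)))
    for n,box in(("m0",None),("m90",None)):
        c=L(n); W=cloud(c)
    def proj(c,p):
        q=np.linalg.inv(c["M"])@np.append(p,1); return np.array([q[0]/q[2]*c["fx"]+c["cx"],q[1]/q[2]*c["fx"]+c["cy"]])
    out=[]
    for n,p in(("m0",(.585,.046,.055)),("m0",(.556,-.083,.054)),("h0",(.503,.286,.02)),("s0",(.56,-.326,.08))):
        c=L(n); u=proj(c,p).astype(int); x,y=max(u[0]-60,0),max(u[1]-45,0); print(n,p,"crop origin",x,y)
        out.append(cv2.resize(c["color"][y:y+90,x:x+120,::-1],(400,300),interpolation=cv2.INTER_CUBIC))
    cv2.imwrite("pics/crops.png",np.vstack([np.hstack(out[:2]),np.hstack(out[2:])]))
E
python3 m.py
```

```text
h0 housing rect c=(505.2 287.0) wh=(30.7 59.9) a=11.3 zmed=21.2 n=2302
house housing rect c=(505.5 287.2) wh=(30.3 60.1) a=11.2 zmed=21.1 n=1471
adapter housing rect c=(505.6 286.5) wh=(30.0 60.7) a=11.6 zmed=21.1 n=847
m0 nest rect c=(605.0 56.5) wh=(92.8 74.0) a=86.5 zmed=59.4 n=5034
  case rect c=(589.6 4.8) wh=(281.1 150.6) a=84.9 zmed=45.5 n=34602
  knob rect c=(480.7 72.3) wh=(15.1 14.3) a=39.3 zmed=116.2 n=270
  bezel rect c=(562.7 -80.6) wh=(45.5 46.0) a=54.2 zmed=53.6 n=1817
m90 nest rect c=(604.6 51.8) wh=(81.4 72.6) a=86.0 zmed=59.5 n=4428
  case rect c=(590.4 4.2) wh=(281.1 150.5) a=84.9 zmed=45.5 n=35146
  knob rect c=(480.5 73.6) wh=(15.1 15.6) a=3.9 zmed=116.3 n=483
  bezel rect c=(562.9 -80.4) wh=(44.8 45.8) a=69.2 zmed=53.7 n=1575
adapter nest rect c=(605.5 51.7) wh=(81.3 72.2) a=84.7 zmed=59.4 n=1764
  case rect c=(589.7 5.1) wh=(281.0 150.9) a=84.9 zmed=45.4 n=17031
  knob rect c=(481.3 73.0) wh=(15.1 13.9) a=63.7 zmed=115.9 n=134
  bezel rect c=(563.1 -80.5) wh=(44.4 44.6) a=0.9 zmed=53.6 n=877
s0 red rect c=(567.9 -322.8) wh=(31.9 8.2) a=7.7 zmed=80.1 n=272 
 blue rect c=(507.9 -330.3) wh=(33.4 9.8) a=8.2 zmed=79.9 n=366 
 stand rect c=(536.8 -326.4) wh=(124.7 44.1) a=7.4 zmed=42.4 n=4555
stand red rect c=(568.1 -322.5) wh=(31.2 8.8) a=6.7 zmed=80.1 n=254 
 blue rect c=(508.3 -330.4) wh=(32.5 9.6) a=8.1 zmed=79.9 n=254 
 stand rect c=(536.9 -326.4) wh=(124.6 43.9) a=7.3 zmed=42.4 n=3239
adapter red rect c=(568.2 -321.5) wh=(31.7 9.9) a=11.8 zmed=79.6 n=198 
 blue rect c=(508.4 -329.5) wh=(32.8 9.9) a=6.2 zmed=79.4 n=192 
 stand rect c=(537.3 -326.0) wh=(125.3 45.6) a=7.0 zmed=41.9 n=2169
m0 (0.585, 0.046, 0.055) crop origin 162 154
m0 (0.556, -0.083, 0.054) crop origin 306 184
h0 (0.503, 0.286, 0.02) crop origin 226 165
s0 (0.56, -0.326, 0.08) crop origin 226 140
```

View pics/crops.png

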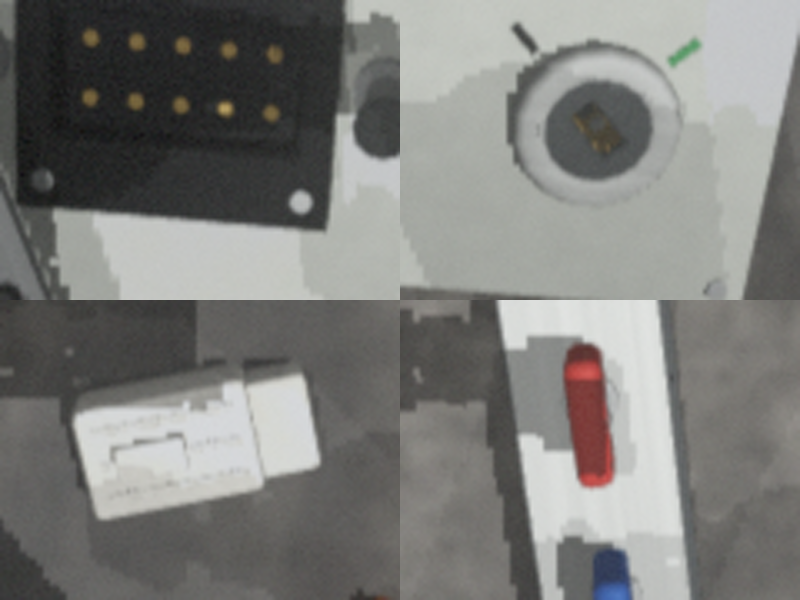

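The crops show the nest with its 10 pins, the switch slot pointing up-left to down-right with the green mark at its upper right, the white housing with its nose at the right, and the red key head. The measurements agree: the pivot computed from the pocket puts the knob 133.8 mm out, as stated. Next come the IK checks, then the housing grasp.

```bash
cat > g.py <<'E'
from h import *
D=np.radians; aA=D(-5.1); ex=np.array([np.cos(aA),np.sin(aA),0]); ey=np.array([-np.sin(aA),np.cos(aA),0])
PK=np.array([.6049,.0518,.050]); KH=np.array([.5629,-.0805,.053]); H=np.array([.5053,.287,0]); aH=D(11.3)
RK=np.array([.568,-.3226,.063]); aK=D(7.5)
PV=PK+.056*ey; RAD=.1338; th0=np.arctan2(.073-PV[1],.4806-PV[0])
E
python3 - <<'E'
from g import *
import pickle
c=pickle.load(open("m0.pkl","rb")); print("pins",onz(c,216.45,176.65,.051))
u=306+598/3.333-120; print("slot",onz(c,306+(598-400)/3.333,184+127/3.333,.053))
for b in(0,180):
  for y in range(8,-70,-15) if b==-1 else [40,20,0,-20,-40,-50,-60]:
    q=kin.ik([*KH[:2],.056],down(D(y+b))); print(b,y,None if q is None else np.round(q,2))
for y in(7.5,187.5): q=kin.ik([*RK[:2],.05],down(D(y))); print("key",y,None if q is None else np.round(q,2))
for y,p in((101.3,[*H[:2],.01]),(-78.7,[*H[:2],.01]),(84.9,[*PK[:2],.06]),(15,[.4806,.073,.092])): q=kin.ik(p,down(D(y))); print(y,None if q is None else np.round(q,2))
E
```

```text
pins [0.60425899 0.0514213  0.051     ]
slot [ 0.56305196 -0.08150858  0.053     ]
0 40 [ 0.52  0.43 -0.56  1.77  0.26  1.01 -1.01]
0 20 [ 0.49  0.42 -0.51  1.78  0.24  1.   -1.34]
0 0 [ 0.45  0.41 -0.46  1.78  0.22  1.   -1.67]
0 -20 [ 0.41  0.41 -0.42  1.78  0.19  0.99 -2.  ]
0 -40 [ 0.37  0.4  -0.37  1.78  0.17  0.99 -2.33]
0 -50 [ 0.35  0.4  -0.35  1.78  0.16  0.99 -2.5 ]
0 -60 [-0.39  0.41  0.54  1.83 -0.25  0.97 -2.36]
180 40 [ 0.99  0.76 -1.25  1.75  0.77  1.22  1.8 ]
180 20 [ 0.99  0.76 -1.25  1.75  0.77  1.22  1.45]
180 0 [ 0.99  0.76 -1.25  1.75  0.77  1.22  1.1 ]
180 -20 [ 0.74  0.52 -0.84  1.76  0.43  1.06  0.97]
180 -40 [ 0.7   0.5  -0.79  1.77  0.4   1.05  0.64]
180 -50 [ 0.68  0.49 -0.76  1.77  0.38  1.04  0.48]
180 -60 [ 0.66  0.48 -0.73  1.77  0.36  1.03  0.32]
key 7.5 [ 0.71  0.57 -0.35  1.55  0.21  1.06 -1.14]
key 187.5 [ 1.25  0.95 -1.25  1.52  0.91  1.35  1.61]
101.3 [ 0.08  0.63 -0.86  1.76  0.55  1.02 -0.79]
-78.7 [ 0.31  0.89 -1.25  1.75  0.9   1.21  2.15]
84.9 [ 0.4   0.55 -0.73  1.66  0.41  1.09 -0.53]
15 [ 0.39  0.23 -0.69  1.95  0.17  1.02 -1.69]
```

```bash
sed -i 's/PK=np.array(\[.6049,.0518/PK=np.array([.6046,.0516/; s/KH=np.array(\[.5629,-.0805/KH=np.array([.563,-.0808/' g.py
python3 - <<'E'
from g import *
import pickle
q=down(aH+np.pi/2)
arm.move_ptp([*H[:2],.10],q); arm.move_l([*H[:2],.0095],vel=.12)
arm.grasp(); s=status.read_state(); print(s["grip_width"],s["grasp_force"],s["tcp_pos"],s["time"])
arm.move_l([*H[:2],.15],vel=.2)
s=status.read_state(); print(s["grip_width"],s["grasp_force"])
q2=down(aA+np.pi/2)
arm.move_ptp([*PK[:2],.11],q2); arm.sleep(.2)
s=status.read_state(); print(s["grip_width"],s["grasp_force"],s["tcp_pos"],s["contact_force"],s["time"])
c=cap("wrist"); pickle.dump(c,open("held.pkl","wb")); save(c,"held.png",k=1.4)
E
```

```text
0.028264602791980963 60.601176023483276 [0.50568348 0.28722278 0.01004818] 14.7417
0.028408606152744074 59.93817687034607
0.028056381230412396 59.93611693382263 [0.60437757 0.05367068 0.11040482] [-0.44126185  0.2205816  -0.24274244] 16.8
```

View pics/held.png

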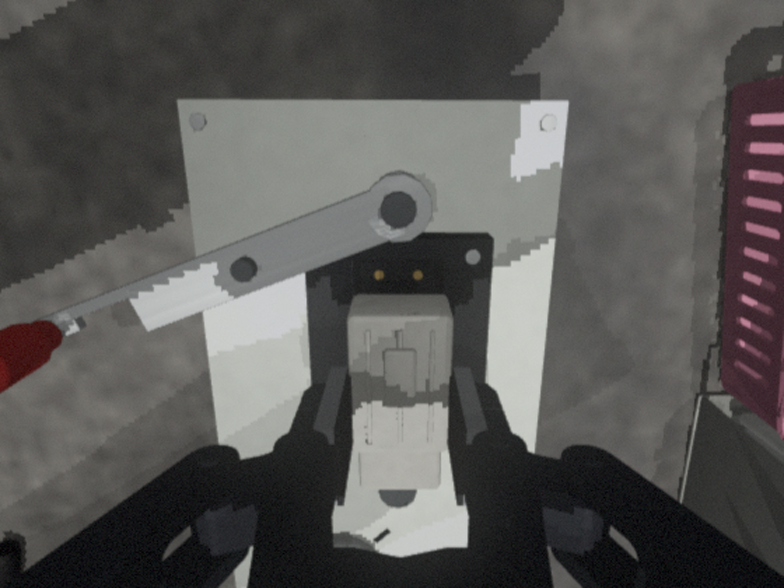

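The housing is held straight at (400,390), nose down-image towards the switch. I'll measure where it really sits before inserting.

```bash
python3 - <<'E'
from g import *
from m import pts,rect,L
c=L("held"); s=status.read_state(); print(s["tcp_pos"],s["time"])
w=lambda I:(I.min(-1)>60)&(np.ptp(I,axis=-1)<40)
P=pts(c,.112,.13,(.6044,.0536),.045,w); print(rect(P))
print("nest",rect(pts(c,.055,.064,PK[:2],.06,lambda I:I.max(-1)<70)))
l=(P-PK)@np.stack([ex,ey],1); print(np.percentile(l,[1,50,99],axis=0)*1e3)
E
```

```text
[0.60445047 0.05318269 0.11032378] 16.85
rect c=(603.2 55.6) wh=(64.5 50.9) a=61.1 zmed=121.6 n=9533
nest rect c=(605.4 61.4) wh=(62.6 73.5) a=85.2 zmed=59.4 n=6076
[[-18.23304345 -26.26287613]
 [  0.35491514  10.67523832]
 [ 19.33414302  32.24921286]]
```

```bash
python3 - <<'E'
from g import *
arm.move_l([*PK[:2],.073],vel=.06); arm.sleep(.3)
s=status.read_state(); print(s["tcp_pos"],s["contact_force"].round(1))
off=np.zeros(2)
for z in np.arange(.070,.0585,-.002):
    t=PK[:2]+(PK[:2]-s["tcp_pos"][:2])
    arm.move_l([*PK[:2],z],vel=.03); r=status.read_state(); print(z.round(4),r["tcp_pos"].round(4),r["contact_force"].round(1),r["time"])
    if abs(r["contact_force"][2])>12: break
E
```

```text
[0.60477157 0.05156625 0.07330688] [-0.1  0.4  0.1]
0.07 [0.6044 0.0515 0.0697] [-0.   0.  -0.4] 18.1667
0.068 [0.6045 0.0516 0.0678] [-0.5  0.7 -0.9] 18.4167
0.066 [0.6045 0.0516 0.0659] [-0.3 -0.4 -0.5] 18.6667
0.064 [0.6046 0.0516 0.0639] [-1.   0.6  0.5] 18.9167
0.062 [0.6046 0.0515 0.0619] [0.4 0.6 0.2] 19.1667
0.06 [0.6048 0.0517 0.0601] [-0.5  0.7  0.7] 19.4167
```

```bash
python3 - <<'E'
from g import *
from m import pts,rect
import pickle
arm.move_l([*PK[:2],.0592],vel=.02); print(status.read_state()["contact_force"].round(1))
arm.ungrasp(); arm.move_l([*PK[:2],.16],vel=.2); arm.sleep(.2)
c=cap("wrist"); pickle.dump(c,open("seat.pkl","wb"))
P=pts(c,.066,.0735,PK[:2],.05,lambda I:(I.min(-1)>60)); print(rect(P)); print(PK)
print(status.read_state()["time"], "th0",np.degrees(th0))
# knob
k=PV+RAD*np.array([np.cos(th0),np.sin(th0),0]); print(k)
arm.move_ptp([k[0],k[1],.17],down(th0+np.pi)); 
r=status.read_state(); print(r["tcp_pos"],r["time"])
arm.move_l([k[0],k[1],.092],vel=.12); arm.grasp(); r=status.read_state(); print(r["grip_width"],r["grasp_force"],r["contact_force"].round(1),r["time"])
E
```

```text
[-3.7 -0.9 10.4]
rect c=(604.9 41.7) wh=(80.2 30.0) a=84.9 zmed=71.1 n=3318
[0.6046 0.0516 0.05  ]
21.1583 th0 -165.07515873997494
[0.48029189 0.07291788 0.05      ]
[0.48061912 0.07285618 0.1700109 ] 22.2
0.014639951952203316 58.44701249850914 [-1.9 -0.9  6.2] 23.65
```

```bash
python3 - <<'E'
from g import *
end=aA-np.pi/2+D(0.8)
for th in np.linspace(th0,end,10)[1:]:
    p=PV+RAD*np.array([np.cos(th),np.sin(th),0])
    arm.move_l([p[0],p[1],.092],vel=.12,attitude=down(th+np.pi))
    r=status.read_state(); print(np.degrees(th).round(1),r["tcp_pos"].round(4),r["contact_force"].round(1),r["grip_width"].round(4),r["time"])
    if np.linalg.norm(r["contact_force"])>40: break
E
```

```text
Traceback (most recent call last):
AttributeError: 'float' object has no attribute 'round'
```

```bash
python3 - <<'E'
from g import *
import pickle
from m import *
end=aA-np.pi/2+D(0.8)
for th in np.linspace(th0,end,10)[1:]:
    p=PV+RAD*np.array([np.cos(th),np.sin(th),0])
    arm.move_l([p[0],p[1],.092],vel=.12,attitude=down(th+np.pi))
    r=status.read_state(); f=r["contact_force"]; print(round(np.degrees(th),1),np.round(r["tcp_pos"],4),np.round(f,1),round(r["grip_width"],4),r["time"])
    if np.linalg.norm(f)>40: break
arm.sleep(.2); r=status.read_state(); print(r["tcp_pos"],r["contact_force"].round(1))
arm.ungrasp(); arm.move_l([p[0],p[1],.18],vel=.2); arm.sleep(.2)
c=cap("wrist"); pickle.dump(c,open("shut.pkl","wb")); save(c,"shut.png",k=1.4)
K=pts(c,.108,.122,p[:2],.04,red); print(rect(K)); d=K[:,:2].mean(0)-PV[:2]; print("strap",aA-np.pi/2-np.arctan2(d[1],d[0]),status.read_state()["time"])
print("bezel",rect(pts(c,.050,.060,KH[:2],.033)))
E
```

```text
-157.2 [0.4862 0.0559 0.0923] [-2.4 -1.2  6. ] 0.0147 24.2
-149.3 [0.4945 0.0393 0.0922] [-1.7 -0.7  6.5] 0.0151 24.5
-141.5 [0.5048 0.0246 0.0922] [-2.4 -1.2  7.8] 0.0143 24.8
-133.6 [0.517  0.0112 0.0922] [-2.2 -2.4  9. ] 0.0154 25.1
-125.8 [ 5.31e-01 -5.00e-04  9.22e-02] [-2.9 -3.   9.8] 0.0149 25.4
-117.9 [ 0.5466 -0.0101  0.0922] [-1.6 -3.4  8.7] 0.0148 25.7
-110.0 [ 0.5633 -0.0175  0.0922] [-1.1 -2.5  8.1] 0.0149 26.0
-102.2 [ 0.5808 -0.0225  0.0923] [-2.1 -3.2  8.6] 0.015 26.3
-94.3 [ 0.5942 -0.0245  0.0918] [-26.7  -2.9  25.6] 0.0145 26.6
[ 0.59416002 -0.02453393  0.0918763 ] [-25.5  -2.1  25.5]
rect c=(594.7 -25.2) wh=(14.7 13.8) a=12.2 zmed=116.7 n=422
strap 0.023990703214047837 28.325
bezel rect c=(562.9 -80.5) wh=(45.3 45.4) a=82.9 zmed=53.7 n=2154
```

View pics/shut.png

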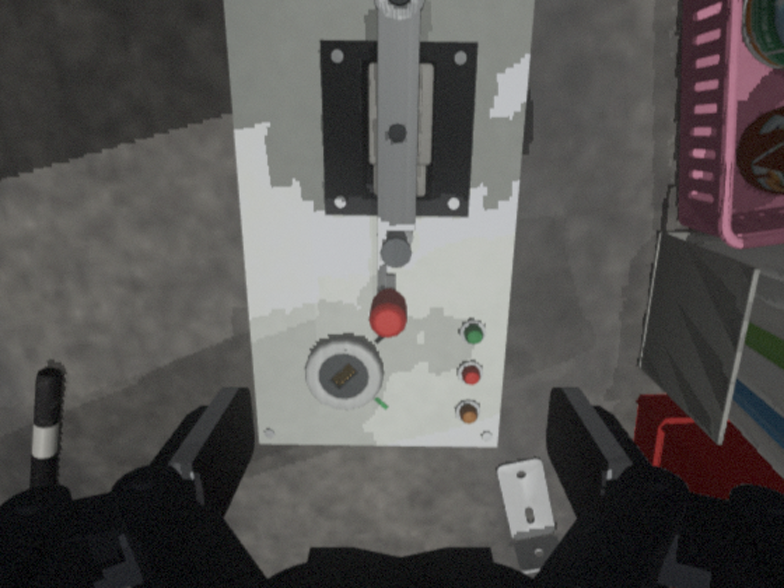

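The strap is shut over the housing: knob at (388,313), fork round the stud at (396,250), and 26 N felt at the stop. The slot at (344,376) still points as before. Now the red key.

```bash
python3 - <<'E'
from g import *
import pickle
q=down(aK+np.pi)
arm.move_ptp([*RK[:2],.15],q); arm.move_l([*RK[:2],.049],vel=.12); arm.sleep(.1)
print(status.read_state()["tcp_pos"])
arm.grasp(); r=status.read_state(); print(r["grip_width"],r["grasp_force"],r["tcp_pos"],r["contact_force"].round(1),r["time"])
arm.move_l([*RK[:2],.14],vel=.15); r=status.read_state(); print(r["grip_width"],r["grasp_force"])
q=down(aA+D(45)+np.pi)
arm.move_ptp([*KH[:2],.14],q); arm.sleep(.2); r=status.read_state(); print(r["grip_width"],r["tcp_pos"],r["q"].round(2),r["contact_force"].round(1),r["time"])
c=cap("wrist"); pickle.dump(c,open("key.pkl","wb")); save(c,"key.png",k=1.4)
for n in("side",): c=cap(n); save(c,"keyside.png",box=(220,150,380,270),k=5)
E
```

```text
[ 0.56855733 -0.32278905  0.04998419]
0.008905642085568075 58.948999643325806 [ 0.56806753 -0.32261752  0.04913974] [-0.3 -0.9  1.4] 31.9333
0.00954853072156939 58.82346153259277
0.0090405845026068 [ 0.56320534 -0.08253652  0.13982843] [ 1.01  0.6  -1.25  1.68  0.59  1.3   1.91] [ 0.5 -0.2 -0.5] 33.85
```

View pics/key.png

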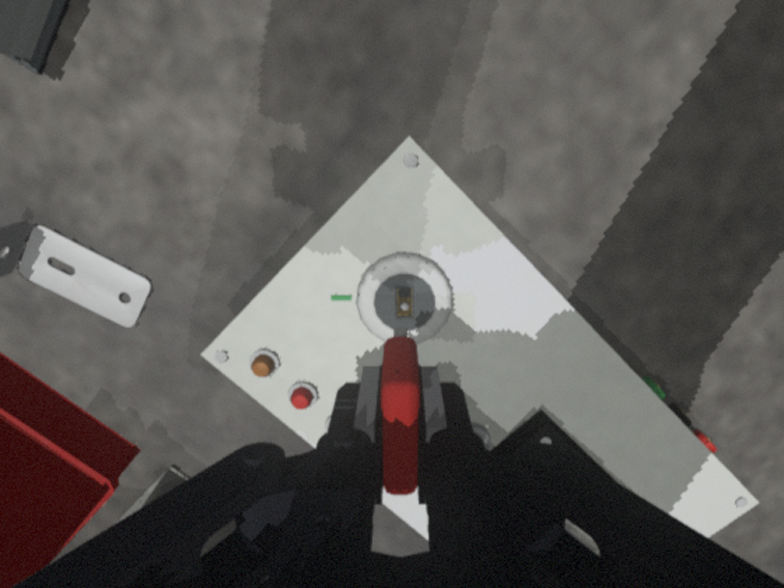

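The red key is gripped upright at (400,415) and parallel to the slot at (403,300). I'll measure the key's offset against the bezel, then insert.

```bash
python3 - <<'E'
from g import *
from m import *
c=L("key"); t=status.read_state()["tcp_pos"]
P=pts(c,.160,.178,KH[:2],.04,red); P=P[P[:,2]>np.median(P[:,2])-.004]
print("head",rect(P),"tcp",t)
d=np.array([np.cos(D(39.9)),np.sin(D(39.9))]); n=np.array([-d[1],d[0]])
l=(P[:,:2]-t[:2]); print("along",np.percentile(l@d,[1,99])*1e3,"across",np.percentile(l@n,[1,99])*1e3)
B=pts(c,.050,.060,KH[:2],.033); l=B[:,:2]-KH[:2]; print("bezel",rect(B)," along",np.percentile(l@d,[.5,99.5])*1e3,"across",np.percentile(l@n,[.5,99.5])*1e3)
I=pts(c,.0,.058,KH[:2],.012,lambda I:(I[...,0]>I[...,2]+12)); l=onz(c,403/1.4,300/1.4,.053)[:2]-KH[:2]; print("slot",l@d*1e3,l@n*1e3)
E
```

```text
head rect c=(561.9 -84.3) wh=(33.1 9.3) a=39.1 zmed=170.7 n=807 tcp [ 0.56314515 -0.0818003   0.13990161]
along [-18.78215595  12.85665432] across [-5.6301712   3.52325622]
bezel rect c=(561.4 -81.5) wh=(44.2 46.7) a=35.4 zmed=54.0 n=3172  along [-23.21517946  18.85890373] across [-22.07981873  22.34353432]
slot -1.4888718767024631 -0.1712730021948426
```

```bash
cat > ins.py <<'E'
from g import *
import sys
d=np.array([np.cos(D(39.9)),np.sin(D(39.9))]); n=np.array([-d[1],d[0]])
C=KH[:2]+.0004*d+.0001*n
def step(z,v,c=C):
    arm.move_l([*c,z],vel=v); r=status.read_state(); f=r["contact_force"]
    print(round(z,4),np.round(r["tcp_pos"]-[*c,z],4),"f d/n/z",np.round([f[:2]@d,f[:2]@n,f[2]],1),np.round(r["moment"],2),round(r["grip_width"],4),round(r["time"],1)); return r
E
python3 - <<'E'
from ins import *
step(.102,.08); arm.sleep(.2)
z=.098
while z>.0605:
    r=step(z,.03 if z>.085 else .01)
    f=r["contact_force"]
    if abs(f[2])>40 or np.hypot(*f[:2])>15 or r["tcp_pos"][2]-z>.003: print("stop"); break
    z-=.003
E
```

```text
0.102 [ 0.      0.0002 -0.0001] f d/n/z [ 0.6 -0.6  0.4] [-0.05  0.   -0.03] 0.0091 34.6
0.098 [-0.0001 -0.     -0.0002] f d/n/z [-0.5 -0.3 -0. ] [-0.    0.03 -0.03] 0.0092 35.1
0.095 [-0.0001 -0.     -0.0002] f d/n/z [-0.2  0.8  0.4] [ 0.02 -0.02 -0.01] 0.0091 35.3
0.092 [-0.0001 -0.     -0.0002] f d/n/z [-1.3  0.4  0. ] [-0.03 -0.02 -0.01] 0.009 35.6
0.089 [-0.0001 -0.     -0.0002] f d/n/z [-0.5  1.   0.7] [0.02 0.02 0.03] 0.0092 35.8
0.086 [-0.0001 -0.     -0.0002] f d/n/z [ 0.   0.2 -0.9] [0.01 0.   0.03] 0.0095 36.1
0.083 [-0. -0. -0.] f d/n/z [ 0.9 -0.3  0.4] [0.01 0.01 0.04] 0.0093 36.5
0.08 [-0.     -0.     -0.0001] f d/n/z [ 0.2 -0.1 -0.7] [ 0.06  0.   -0.07] 0.0093 37.0
0.077 [-0.0003 -0.0003 -0.0003] f d/n/z [-2.3  0.3 -0.8] [-0.28  0.34 -0.01] 0.0094 37.4
0.074 [-0.0002 -0.0006  0.0004] f d/n/z [-6.6 -0.2  6.2] [-0.82  1.2   0.01] 0.0087 37.9
0.071 [-0.0002 -0.0006  0.0004] f d/n/z [-4.5  1.3  6.8] [-0.73  1.04  0.01] 0.0091 38.3
0.068 [ 0.0003 -0.0002  0.0014] f d/n/z [-6.4  2.1 13.3] [-0.57  1.38  0.03] 0.0092 38.8
0.065 [0.0009 0.0003 0.0019] f d/n/z [-5.4  1.5 15.9] [-0.31  1.34  0.01] 0.0094 39.2
0.062 [0.001  0.0004 0.0017] f d/n/z [-3.7  1.5 14. ] [-0.22  0.95 -0.01] 0.0089 39.7
```

```bash
python3 - <<'E'
from ins import *
c=C-.0006*d
for z in(.060,.058,.056,.0545):
    r=step(z,.01,c); 
arm.sleep(.5); r=status.read_state(); print(r["tcp_pos"],r["contact_force"].round(1),r["time"])
E
```

```text
0.06 [0.0013 0.0007 0.0015] f d/n/z [-1.   1.3  9.3] [ 0.03  0.25 -0.01] 0.0091 40.0
0.058 [0.0014 0.0007 0.0019] f d/n/z [-2.6  2.1 14.9] [-0.01  0.75  0.01] 0.0091 40.4
0.056 [0.0016 0.0008 0.0037] f d/n/z [-11.1   7.4  36.2] [-0.31  2.91 -0.03] 0.0092 40.7
0.0545 [0.0017 0.0008 0.0051] f d/n/z [-16.2  11.2  51.9] [-0.48  4.55 -0.03] 0.009 41.0
[ 0.56446408 -0.0800541   0.05957401] [-19.1  -2.7  52.9] 41.5167
```

```bash
python3 - <<'E'
from ins import *
from m import pts,rect,red
arm.move_l([.5640,-.0803,.0575],vel=.02); arm.sleep(.3)
r=status.read_state(); print(r["tcp_pos"],r["contact_force"].round(1),r["moment"].round(2),r["time"])
c=cap("wrist"); P=pts(c,.075,.11,KH[:2],.03,red); P=P[P[:,2]>np.median(P[:,2])-.003]; print(rect(P)); save(c,"in.png",box=(140,60,480,315),k=2.3)
E
```

```text
[ 0.56440902 -0.08005956  0.05980591] [-11.9  -2.   26.4] [-0.43  2.71  0.02] 42.1333
rect c=(562.9 -81.8) wh=(33.4 9.2) a=40.3 zmed=90.9 n=767
```

View pics/in.png

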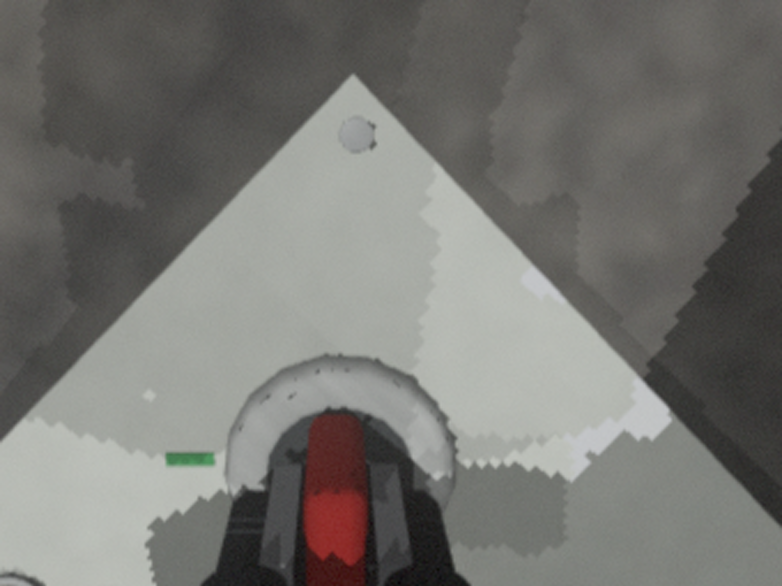

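The collar is seated (head top 90.9 mm, expected 91) and the key still points along the slot. Now I turn it.

```bash
python3 - <<'E'
from ins import *
A=np.array([.5636,-.0806]); y0=D(39.9)
for a in(8,20,35,50,65,78,86,90):
    y=y0-D(a); p=A+.0006*np.array([np.cos(y),np.sin(y)])
    arm.move_l([*p,.058],vel=.03,attitude=down(y+np.pi))
    r=status.read_state(); q=r["tool_rot"]; yaw=np.degrees(2*np.arctan2(q[2],q[1]))
    print(a,"turned",round((219.9-yaw+180)%360-180,1),np.round(r["tcp_pos"],4),r["contact_force"].round(1),r["moment"].round(2),round(r["grip_width"],4),round(r["time"],1))
    if np.linalg.norm(r["contact_force"])>60 or abs(r["moment"][2])>1.5: print("stop"); break
E
```

```text
8 turned 8.0 [ 0.5646 -0.0803  0.0598] [-8.1 -1.9 19.7] [-0.54  2.01 -0.02] 0.009 42.5
20 turned 20.0 [ 0.5647 -0.0808  0.0599] [-8.8 -3.4 19.7] [-0.78  1.97  0.02] 0.009 42.8
35 turned 35.0 [ 0.5647 -0.0813  0.0598] [-8.8 -3.7 20.9] [-0.94  2.07  0.11] 0.0096 43.2
50 turned 50.1 [ 0.5646 -0.0817  0.0598] [-9.9 -4.4 21.8] [-1.04  2.17  0.16] 0.0095 43.6
65 turned 65.1 [ 0.5644 -0.0821  0.0598] [-10.3  -5.3  21.8] [-1.24  2.39  0.12] 0.0093 44.1
78 turned 78.1 [ 0.5642 -0.0826  0.0599] [-9.8 -6.3 22.1] [-1.45  2.63  0.09] 0.0093 44.4
86 turned 86.1 [ 0.564  -0.0829  0.0598] [-11.4  -6.7  23. ] [-1.57  2.78  0.09] 0.0091 44.7
90 turned 90.1 [ 0.5639 -0.083   0.0598] [-12.3  -7.   23.2] [-1.59  2.89  0.12] 0.0095 45.0
```

```bash
python3 - <<'E'
from ins import *
from m import pts,rect,red
for n in("wrist","top","side"):
    c=cap(n); P=pts(c,.080,.10,KH[:2],.03,red); print(n,len(P))
    if len(P)>50: print(rect(P[P[:,2]>np.median(P[:,2])-.003]))
    if n=="wrist":
        save(c,"turned.png",box=(140,60,480,315),k=2.3); print("bezel",rect(pts(c,.050,.060,KH[:2],.033)))
    else:
        p=PV+RAD*np.array([np.cos(aA-np.pi/2),np.sin(aA-np.pi/2),0]); K=pts(c,.105,.125,p[:2],.02,red)
        if len(K): d2=K[:,:2].mean(0)-PV[:2]; print("knob",K.mean(0),"strap",aA-np.pi/2-np.arctan2(d2[1],d2[0]))
E
```

```text
wrist 239
rect c=(571.6 -90.6) wh=(9.3 6.1) a=54.1 zmed=91.0 n=239
bezel rect c=(556.8 -75.0) wh=(46.4 30.5) a=43.0 zmed=53.9 n=3572
top 0
knob [ 0.59281925 -0.02554481  0.1172839 ] strap 0.03640558630922763
side 2
knob [ 0.59357521 -0.02142723  0.11321422] strap 0.03459538224063996
```

View pics/turned.png

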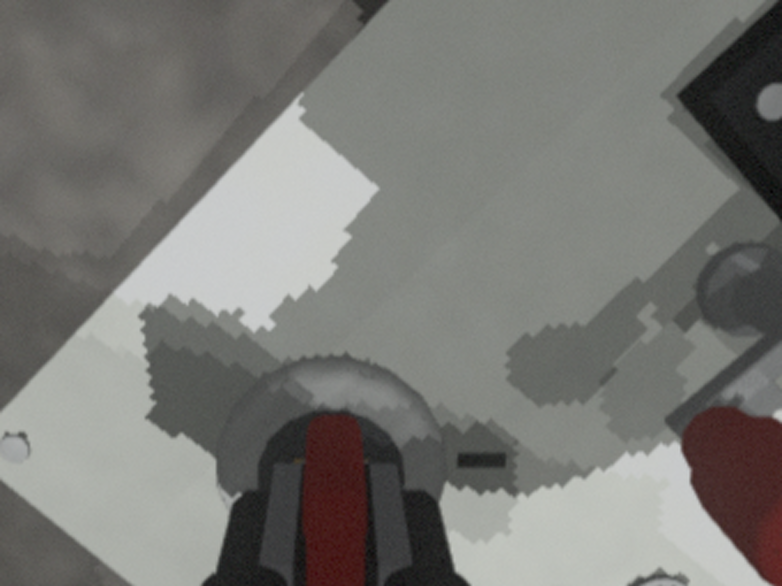

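The key has turned a full 90° with the grip and is still seated (head top 91.0 mm). The strap is shut at about 0.03 rad and the housing is in place, so I'm handing in.

```bash
python3 -c "
from h import *
print(arm.finish_job()); print(status.read_state()['time'])"
```

```text
the job is handed in; nothing more can be done
None
the job is handed in; nothing more can be done
```

I handed the job in at about 45 s of the 72 s allowed; the hand-in call returned no verdict. The housing is home in the pocket with its nose to the switch, the strap is shut (about 0.03 rad), and the gripper is still holding the red key fully down and turned 90°.

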